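Draw the sold brass bar out of the stock bin

ROBOT

A 7-joint arm with a two-finger parallel gripper is mounted at the origin on the work surface. World frame = base frame: x ahead of the robot, y to its left, z up, the work surface at z = 0. Lengths are in m, angles in rad, forces in N, time in s.
With the tool pointing down it reaches from about 0.4 to 0.875 m from the base axis. Payload 6.5 kg.
Tool frame: the origin (TCP) lies midway between the tips of the shut fingers; the grasp point (between the pads) lies 19 mm behind it; z points along the fingers, y is the line along which they close (so a half turn about z gives the same grasp; the last joint's range is limited). The gripper opens to 85 mm and grips with 20 to 120 N. Pads are 22 mm wide; open, the fingers measure 114 mm over their backs; the gripper's body (76 mm by 85 mm) begins 54 mm behind the grasp point. The pads swing forward as they close: fully open they stand 13 mm farther back than shut.
Start: joints at [-1.371, 0.536, -0.004, 1.538, 0.003, 1.067, -0.071], TCP at [0.171, 0.627, 0.231] pointing down, gripper open.
Joint ranges: [-2.7, 2.7], [-0.37, 2.16], [-1.27, 1.26], [0.24, 2.4], [-1.31, 4.45], [0.19, 1.91], [-2.76, 2.76]. Speed limits (rad/s): [2.39, 2.39, 3.14, 3.14, 3.14, 3.14, 3.14].

INTERFACE

Orientations are given as a unit quaternion [w, x, y, z].
In Python, from station import env gives the robot as it stands.
- The arm moves only by the tool send_rows, never from a script. Its argument "targets" is a list that holds one entry, the list of rows, each a list of 7 numbers: the finger opening in m, from 0 to 0.0854, then the shift along the tool's x, y, z in m, then the turn, a rotation vector about the tool's x, y, z in rad. A call has 1 to 12 rows; each row shifts and turns the commanded pose from where the row before left it, along the tool's axes as they then stand; what a row does not reach is not made up. A row lasts 1/12 s, in which the tool goes at most 41.7 mm and 7.16 degrees, less where a joint would pass 70% of its speed; a pose out of reach is approached as far as the arm can. A call is refused whole if a number of a shift passes 0.0417 or a number of a turn 0.125, either way. A call with a gripper value outside its range is refused whole. The fingers move at their own pace and stop on an object; "force" is the grip in N (left out, the last holds). Time passes only in rows, so rows that do not move let the fingers close. It gives the time, the measured TCP pose, the force, the opening and the grip force at its end, in the units of the state.
- env.read_state(): the state, without advancing time (a new reading comes with each control period).
- env.get_image(name): name is "scene" or "top" or "wrist"; returns (picture, depth): 400x640x3 uint8, red, green, blue; 400x640 float32, m along the optical axis (not along the pixel's ray), 0 where there is no reading.
- env.get_calibration(name): a dict with "intrinsics" (3x3 intrinsics, pixels), "rvec" (rotation vector, rad) and "tvec" (3), from world to camera coordinates, as OpenCV has them; the wrist camera has in their place "tool_from_camera" (4x4, takes a point from camera to tool coordinates, whose origin is the TCP and whose axes are the flange's). Camera axes: x right, y down, z forward; pixel columns grow to the right and rows downward; lengths in m; the calibration is good to about 2 mm. A picture is of the moment at which its call begins: read the wrist's pose just before it. get_calibration takes no time and is no camera call.
- env.finish_job(): hands the job in; it is judged then, once.
Trained networks look in the newest picture that a camera, given by its name, has taken for a name from the list of things; names that differ only in an ending like _2 or _b are one class to them, and where a whole thing is asked for, a point or a joint stands for the part that bears it (a point fixed in the world has none). Each returns a list of dicts, best first, with "p" (0 to 1); they miss things now and then, are a little off and sometimes report something else, mostly with a low value. They report only what shows in the picture. A call takes as long as a camera call.
- env.recognise(camera, label): "pixel" ([row, column] in pixels, amid what is visible of it).
- env.cut_out(camera, label): "mask" (400x640 bool, what is visible of it) and "pixel" ([row, column] in pixels, amid what is visible of it).
- env.pinpoint(camera, label): "pixel" ([row, column] in pixels: a listed point, or the origin of a listed thing).
The state is a dict: "time": time; "q": joint angles; "dq": joint speeds; "joint_torque": joint torques, N m; "tool_pos": TCP position; "tool_rot": TCP orientation; "ft_force": force on the tool from outside, world axes, zero at the start; "wrist_torque": the same for the moment, N m; "gripper_width": finger opening in m; "finger_force": force on a finger pad.
Only numpy, scipy, OpenCV 4.12 (cv2) and the standard library are available. Lean on these libraries where they do the work, as an engineer would, in place of code of your own. Each camera call takes 0.05 s, during which the arm holds its last target. There are 200 camera calls.

TASK

The brass bar has been sold: take it by the end that sticks out of the stock bin, draw it right out through its window (pull along its slope, or it jams), carry it to the grey plastic packing tray, lay it there flat and lengthways, wholly between the walls, and let go. Leave the dark bar where it is in the bin.

Things in the scene. Friction and masses are not known exactly. Their poses are not given: they have to be found in the camera images.
- brass_bar: Brass-coloured rectangular tube bar, 300 long (its y axis) x 18 wide (its x axis) x 12 thick (its z axis), about 140 g, rigid, loose. Origin at the centre of the bar, axes along its edges. At the start its +y end stands on the floor inside the bin, and it leans on the sill of a window, its -y end sticking about 104 out of the bin and up at about 17 degrees. Which of the two windows it is in varies.
- dark_bar: Dark steel-coloured bar of the same size, same axes and same lean, in the bin's other window. To be left alone.
- bin: Fixed pale plywood stock bin with a top of dark slats that cannot be opened, 220 (x) x 196 (y) x 112 high, walls 8 thick. Origin at the centre of its underside, z up. Its -y wall (outer face at y = -98) has two windows, centred at x = -50 and x = +50, each 34 wide and 36 tall, from 62 to 98 above the table.
- tray: Fixed open grey plastic packing tray, 132 (x) x 362 (y) outside, 22 high, walls and floor 6 thick (inside 120 x 350). Origin at the centre of its underside, z up, its length along its y axis.

How it is judged:
On the way:
1. the brass bar has been drawn clear of the bin's window and is held up off the table (y of brass_bar in the frame of bin below -0.25 m and height (world z) of brass_bar above 0.03 m), for 0.1 s.
At the end, for the whole second after the job is handed in: The brass bar lies still and flat on the floor of the packing tray, wholly between its walls (centre within 52 mm of the tray's centre line and 27 mm of its middle), lengthways to within 15 degrees; the dark bar is still in its window, within 25 mm of where it was (x of brass_bar in the frame of tray between -0.052 and 0.052 m and y of brass_bar in the frame of tray between -0.027 and 0.027 m and z of brass_bar in the frame of tray below 0.018 m and angle between the y axis of brass_bar and the y axis of tray, either way round below 0.26 rad and linear speed of brass_bar below 0.02 m/s and distance of dark_bar from where it was at the start of the episode below 0.025 m); the robot touches nothing.
It fails at once if the dark bar is moved by more than 25 mm (distance of dark_bar from where it was at the start of the episode above 0.025 m).
It also fails if it takes over 42 s, if anything falls off the work surface, if the arm or the gripper's body presses on something with over 40 N, if the wrist force passes 120 N, or if a joint passes its speed limit or range.

## Working session

There is one attempt and no reset: what is moved stays moved. The work goes in short steps, Python scripts to look and compute and a tool call to move; the robot and the scene stay as the last step left them, time stands still between calls to the robot, and variables do not carry over. Pictures are saved under pics/ and viewed, at most 10 in all, crops included, and the job is handed in when it is done.

Besides the shell and the picture viewer there is one more tool, called after "Emit:" as name([rows], argument=value, ...), one row to a line, values as JSON. send_rows: Moves the arm, as the interface text tells. Its arguments: {"type":"object","properties":{"targets":{"type":"array"},"force":{"type":"number"}},"required":["targets"]}

```bash
mkdir -p pics
cat > h.py <<'E'
import numpy as np, cv2
from scipy.spatial.transform import Rotation as R
from station import env
def world(cam, depth, mask):
    c=env.get_calibration(cam); K=np.array(c["intrinsics"])
    v,u=np.nonzero(mask&(depth>0)); z=depth[v,u]
    p=np.stack([(u-K[0,2])/K[0,0]*z,(v-K[1,2])/K[1,1]*z,z],1)
    Rm=cv2.Rodrigues(np.array(c["rvec"],float))[0]
    return (p-np.array(c["tvec"]).ravel())@Rm
E
python3 - <<'E'
from h import *
for cam in ["top","scene"]:
    im,d=env.get_image(cam)
    cv2.imwrite(f"pics/{cam}0.png",im[:,:,::-1])
    for l in ["brass_bar","dark_bar","bin","tray"]:
        r=env.cut_out(cam,l)
        if not r: print(cam,l,None);continue
        m=r[0]["mask"]; P=world(cam,d,m)
        print(cam,l,r[0]["p"],r[0]["pixel"],m.sum(),len(P))
        if len(P)>5:
            print(np.percentile(P,[2,50,98],axis=0).round(3).tolist())
            rc=cv2.minAreaRect((P[:,:2]*1000).astype(np.float32)); print("rect",rc)
            c=P.mean(0); u,s,vt=np.linalg.svd(P-c,full_matrices=False); print("pca",c.round(4),vt[0].round(3),np.percentile((P-c)@vt[0],[1,99]).round(3))
s=env.read_state();print(s["time"],s["tool_pos"],s["tool_rot"])
print(R.from_quat(np.array(s["tool_rot"])[[1,2,3,0]]).as_matrix().round(3))
E
```

```text
top brass_bar 0.76 [181.8, 268.5] 905 900
[[0.601, 0.031, 0.007], [0.616, 0.108, 0.084], [0.638, 0.309, 0.109]]
rect ((625.2056884765625, 170.9877166748047), (285.0941467285156, 44.1605110168457), 88.33848571777344)
pca [0.6163 0.1373 0.0737] [-0.076 -0.955  0.286] [-0.182  0.111]
top dark_bar 0.75 [233.8, 268.8] 841 837
[[0.502, 0.039, 0.023], [0.516, 0.115, 0.085], [0.537, 0.316, 0.108]]
rect ((519.968017578125, 179.27398681640625), (285.74658203125, 18.048358917236328), 85.31161499023438)
pca [0.517  0.1455 0.0757] [-0.079 -0.953  0.294] [-0.182  0.111]
top bin 0.69 [199.6, 206.0] 13217 13166
[[0.467, 0.133, 0.006], [0.573, 0.233, 0.112], [0.682, 0.331, 0.115]]
rect ((592.3616333007812, 258.8591613769531), (250.38369750976562, 259.3354797363281), 85.14186096191406)
pca [0.5747 0.2344 0.0879] [-0.998 -0.045  0.038] [-0.113  0.114]
top tray 0.55 [206.5, 429.0] 11376 11326
[[0.512, -0.383, 0.004], [0.583, -0.21, 0.007], [0.655, -0.034, 0.024]]
rect ((585.4441528320312, -212.76913452148438), (139.68209838867188, 373.6123046875), 6.1033525466918945)
pca [ 0.5835 -0.2103  0.0087] [-0.10
[... 644 characters left out ...]
69, 0.139, 0.007], [0.588, 0.25, 0.111], [0.691, 0.338, 0.114]]
rect ((534.7301635742188, 195.741943359375), (280.5783386230469, 297.3638000488281), 85.43938446044922)
pca [0.5867 0.2514 0.0851] [ 0.989  0.147 -0.011] [-0.13   0.114]
scene tray 0.95 [168.6, 286.3] 4493 4481
[[0.511, -0.383, 0.003], [0.584, -0.19, 0.006], [0.658, -0.026, 0.023]]
rect ((582.0418701171875, -179.65994262695312), (132.56910705566406, 416.930908203125), 5.690918922424316)
pca [ 0.5831 -0.1972  0.0085] [ 0.094 -0.996 -0.004] [-0.17   0.188]
0.5 [0.17070915 0.62713179 0.23125119] [ 1.46416074e-05  1.32454406e-01  9.91189097e-01 -5.61481041e-05]
[[-0.965  0.263  0.   ]
 [ 0.263  0.965 -0.   ]
 [-0.    -0.    -1.   ]]
```

```bash
python3 -c "
import cv2,numpy as np
a=cv2.imread('pics/top0.png');b=cv2.imread('pics/scene0.png')
cv2.imwrite('pics/both0.png',cv2.resize(np.vstack([a,b]),(480,600)))"
```

```text
(no output)
```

View pics/both0.png

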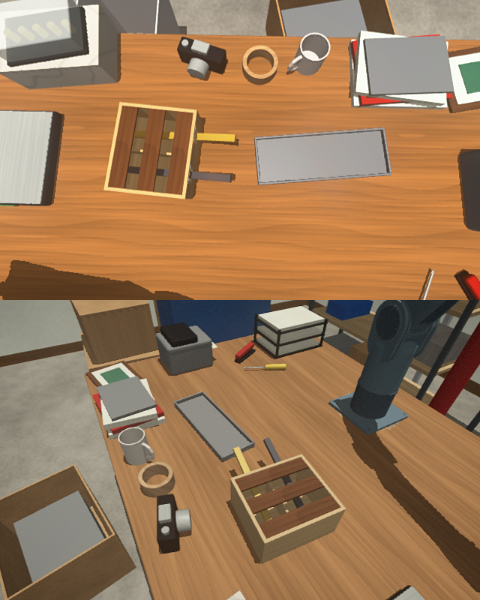

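The top view shows brass in the far window (x≈0.616) and dark in the near one. The tray lies to the right of both. I'll fit the exposed part of the brass bar and plan the grasp.

Run:
```python
from h import *
def robust(P):
    for _ in range(6):
        c=np.median(P,0); vt=np.linalg.svd(P-P.mean(0),full_matrices=False)[2]; d=P-P.mean(0); r=np.linalg.norm(d-np.outer(d@vt[0],vt[0]),axis=1)
        P=P[r<max(0.012,0)]
    return P
for cam in ["top","scene"]:
    im,d=env.get_image(cam)
    for l in ["brass_bar","dark_bar"]:
        P=world(cam,d,env.cut_out(cam,l)[0]["mask"])
        P=P[(P[:,1]<0.125)&(P[:,2]>0.06)]
        P=robust(P); 
        c=P.mean(0); vt=np.linalg.svd(P-c,full_matrices=False)[2]; b=vt[0]*-np.sign(vt[0][1])
        t=(P-c)@b
        print(cam,l,len(P),c.round(4),b.round(3),"tip",(c+b*np.percentile(t,99)).round(4),"normal",vt[2].round(3), "xy yaw",np.arctan2(b[0],-b[1]).round(3))
    P=world(cam,d,env.cut_out(cam,"tray")[0]["mask"])
    rc=cv2.minAreaRect((P[np.abs(P[:,2])<.03][:,:2]*1000).astype(np.float32));print(rc)
```

```text
top brass_bar 488 [0.6113 0.0765 0.0947] [-0.08  -0.952  0.294] tip [0.6076 0.0321 0.1084] normal [-0.051  0.299  0.953] xy yaw -0.084
top dark_bar 430 [0.5117 0.0808 0.096 ] [-0.083 -0.953  0.291] tip [0.5081 0.0399 0.1085] normal [-0.004 -0.291 -0.957] xy yaw -0.087
((585.1138916015625, -211.51486206054688), (136.8747100830078, 373.5939636230469), 5.534780502319336)Traceback (most recent call last):
  File "<stdin>", line 10, in <module>
IndexError: list index out of range
```

```bash
cat >> h.py <<'E'
def plan(p1,R1,N):
    s=env.read_state(); p0=np.array(s["tool_pos"]); R0=R.from_quat(np.array(s["tool_rot"])[[1,2,3,0]])
    w=(R0.inv()*R1).as_rotvec()/N
    A=sum((R0*R.from_rotvec(k*w)).as_matrix() for k in range(N))
    d=np.linalg.solve(A,np.array(p1)-p0)
    print("N",N,"row",d.round(4).tolist(),w.round(4).tolist(),"t",round(s["time"],2),"tcp",p0.round(4),"w",s["gripper_width"],s["finger_force"],"f",np.round(s["ft_force"],1))
    p,Rk=p0,R0
    path=[]
    for k in range(N): p=p+Rk.apply(d);Rk=Rk*R.from_rotvec(w);path.append(p.round(2).tolist())
    print(path[::4],path[-1])
def frame(b):  # b: bar outward axis; tool x=-b, z down
    x=-np.array(b)/np.linalg.norm(b); y=np.cross([0,0,-1],x); y/=np.linalg.norm(y)
    return R.from_matrix(np.stack([x,y,np.cross(x,y)],1))
E
python3 - <<'E'
from h import *
Rg=frame([-.081,-.952,.294]); print(Rg.as_matrix().round(3))
z=Rg.as_matrix()[:,2]; g=np.array([.609,.053,.0957])+.009*z
plan(g-.09*z,Rg,20)
E
```

```text
[[ 0.081  0.996 -0.025]
 [ 0.952 -0.085 -0.293]
 [-0.294 -0.    -0.956]]
N 20 row [-0.0376, 0.0013, 0.0083] [0.0104, -0.0124, 0.0689] t 0.8 tcp [0.1708 0.6272 0.2313] w 0.08538153222187354 0.0 f [ 0.4  1.  -0.7]
[[0.21, 0.62, 0.22], [0.35, 0.56, 0.19], [0.46, 0.46, 0.18], [0.55, 0.34, 0.17], [0.6, 0.19, 0.17]] [0.61, 0.08, 0.17]
```

Emit:
send_rows([
  [[0.05,-0.0376,0.0013,0.0083,0.0104,-0.0124,0.0689],[0.05,-0.0376,0.0013,0.0083,0.0104,-0.0124,0.0689],[0.05,-0.0376,0.0013,0.0083,0.0104,-0.0124,0.0689],[0.05,-0.0376,0.0013,0.0083,0.0104,-0.0124,0.0689],[0.05,-0.0376,0.0013,0.0083,0.0104,-0.0124,0.0689],[0.05,-0.0376,0.0013,0.0083,0.0104,-0.0124,0.0689],[0.05,-0.0376,0.0013,0.0083,0.0104,-0.0124,0.0689],[0.05,-0.0376,0.0013,0.0083,0.0104,-0.0124,0.0689],[0.05,-0.0376,0.0013,0.0083,0.0104,-0.0124,0.0689],[0.05,-0.0376,0.0013,0.0083,0.0104,-0.0124,0.0689]],
])

```text
time: 1.63
tool_pos: [0.49, 0.4316, 0.1719]
tool_rot: [0.054, 0.46, 0.884, -0.059]
ft_force: [0.4, 0.8, 0.2]
gripper_width: 0.0498
finger_force: 0.0
```

Emit:
send_rows([
  [[0.05,-0.0376,0.0013,0.0083,0.0104,-0.0124,0.0689],[0.05,-0.0376,0.0013,0.0083,0.0104,-0.0124,0.0689],[0.05,-0.0376,0.0013,0.0083,0.0104,-0.0124,0.0689],[0.05,-0.0376,0.0013,0.0083,0.0104,-0.0124,0.0689],[0.05,-0.0376,0.0013,0.0083,0.0104,-0.0124,0.0689],[0.05,-0.0376,0.0013,0.0083,0.0104,-0.0124,0.0689],[0.05,-0.0376,0.0013,0.0083,0.0104,-0.0124,0.0689],[0.05,-0.0376,0.0013,0.0083,0.0104,-0.0124,0.0689],[0.05,-0.0376,0.0013,0.0083,0.0104,-0.0124,0.0689],[0.05,-0.0376,0.0013,0.0083,0.0104,-0.0124,0.0689],[0.05,0,0,0,0,0,0],[0.05,0,0,0,0,0,0]],
])

```text
time: 2.63
tool_pos: [0.6113, 0.0725, 0.173]
tool_rot: [0.101, 0.73, 0.667, -0.11]
ft_force: [0.3, 1.4, 0.1]
gripper_width: 0.0499
finger_force: 0.0
```

Run:
```python
from h import *
Rg=frame([-.081,-.952,.294])
z=Rg.as_matrix()[:,2]; g=np.array([.609,.053,.0957])+.009*z
plan(g,Rg,6)
s=env.read_state(); im,d=env.get_image("wrist"); cv2.imwrite("pics/w1.png",im[:,:,::-1])
c=env.get_calibration("wrist"); T=np.array(c["tool_from_camera"]);K=np.array(c["intrinsics"])
r=env.cut_out("wrist","brass_bar"); print([(q["p"],q["pixel"]) for q in r])
m=r[0]["mask"]&(d>0); v,u=np.nonzero(m); Z=d[m]
P=np.stack([(u-K[0,2])/K[0,0]*Z,(v-K[1,2])/K[1,1]*Z,Z],1)@T[:3,:3].T+T[:3,3]
P=P[np.abs(P[:,2]-np.median(P[:,2]))<.012]
print("tool",np.percentile(P,[1,50,99],axis=0).round(4)); print(np.polyfit(P[:,0],P[:,1],1),np.polyfit(P[:,0],P[:,2],1))
```

```text
N 6 row [0.0007, -0.0001, 0.0148] [-0.0002, 0.0002, -0.0006] t 2.63 tcp [0.6113 0.0725 0.173 ] w 0.049944323226840975 0.0 f [0.3 1.4 0.1]
[[0.61, 0.07, 0.16], [0.61, 0.05, 0.1]] [0.61, 0.05, 0.09]
[(0.78, [166.2, 323.8])]
tool [[-0.0202 -0.0088  0.0726]
 [ 0.0306  0.      0.0741]
 [ 0.0725  0.0089  0.0756]]
[-0.00807109  0.00016038] [0.00037304 0.07412739]
```

View pics/w1.png

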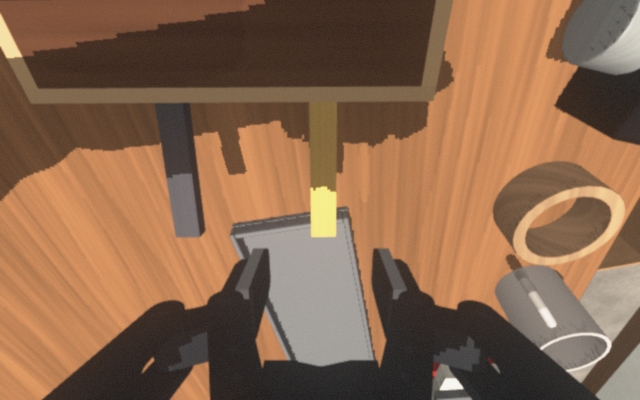

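The wrist view shows the brass bar (tip at about row 237, col 323) centred between the fingers and aligned with them. I'll go down and grip.

Emit:
send_rows([
  [[0.05,0.001,0,0.018,0,0,0],[0.05,0.001,0,0.018,0,0,0],[0.05,0.001,0,0.018,0,0,0],[0.05,0.001,0,0.018,0,0,0],[0.05,0,0,0.017,0,0,0],[0.05,0,0,0,0,0,0],[0.0,0,0,0,0,0,0],[0.0,0,0,0,0,0,0],[0.0,0,0,0,0,0,0],[0.0,0,0,0,0,0,0],[0.0,0,0,0,0,0,0],[0.0,0,0,0,0,0,0]],
], force=90)

```text
time: 3.73
tool_pos: [0.61, 0.0545, 0.0869]
tool_rot: [0.1, 0.728, 0.67, -0.109]
ft_force: [1.0, 2.9, 1.9]
gripper_width: 0.0154
finger_force: 89.6
```

Emit:
send_rows([
  [[0.0,-0.006,0,0,0,0,0],[0.0,-0.012,0,0,0,0,0],[0.0,-0.012,0,0,0,0,0],[0.0,-0.015,0,0,0,0,0],[0.0,-0.015,0,0,0,0,0],[0.0,0,0,0,0,0,0]],
])

```text
time: 4.23
tool_pos: [0.6037, -0.01, 0.1056]
tool_rot: [0.101, 0.73, 0.667, -0.111]
ft_force: [-0.3, -1.6, 3.3]
gripper_width: 0.0159
finger_force: 89.6
```

```bash
cat > look.py <<'E'
from h import *
import sys
s=env.read_state(); im,d=env.get_image("wrist"); cv2.imwrite(f"pics/{sys.argv[1]}.png",im[:,:,::-1])
c=env.get_calibration("wrist"); T=np.array(c["tool_from_camera"]);K=np.array(c["intrinsics"])
r=env.cut_out("wrist","brass_bar"); print([(q["p"],q["pixel"]) for q in r])
m=r[0]["mask"]&(d>0); v,u=np.nonzero(m); Z=d[m]
P=np.stack([(u-K[0,2])/K[0,0]*Z,(v-K[1,2])/K[1,1]*Z,Z],1)@T[:3,:3].T+T[:3,3]
print("tool",np.percentile(P,[1,50,99],axis=0).round(4)); print(np.polyfit(P[:,0],P[:,1],1),np.polyfit(P[:,0],P[:,2],1))
W=R.from_quat(np.array(s["tool_rot"])[[1,2,3,0]]).apply(P)+s["tool_pos"]
print("world",np.percentile(W,[1,50,99],axis=0).round(4), "tcp",np.round(s["tool_pos"],4))
E
python3 look.py w2
```

```text
[(0.95, [146.4, 321.2])]
tool [[-0.0273 -0.0102 -0.0153]
 [ 0.0576 -0.0014 -0.0133]
 [ 0.108   0.0073 -0.0115]]
[ 0.00251189 -0.00161485] [-0.01737233 -0.01224174]
world [[ 0.5942 -0.0323  0.0867]
 [ 0.607   0.0488  0.1013]
 [ 0.6194  0.097   0.1254]] tcp [ 0.6037 -0.01    0.1056]
```

The bar follows with little force, so I'll draw it the rest of the way.

Emit:
send_rows([
  [[0.0,-0.015,0,0,0,0,0],[0.0,-0.018,0,0,0,0,0],[0.0,-0.018,0,0,0,0,0],[0.0,-0.018,0,0,0,0,0],[0.0,-0.018,0,0,0,0,0],[0.0,-0.018,0,0,0,0,0],[0.0,0,0,0,0,0,0]],
])

```text
time: 4.92
tool_pos: [0.5947, -0.1104, 0.1366]
tool_rot: [0.101, 0.73, 0.667, -0.111]
ft_force: [0.2, -1.7, 0.7]
gripper_width: 0.0155
finger_force: 89.4
```

Emit:
send_rows([
  [[0.0,-0.015,0,0,0,0,0],[0.0,-0.018,0,0,0,0,0],[0.0,-0.018,0,0,0,0,0],[0.0,-0.018,0,0,0,0,0],[0.0,-0.018,0,0,0,0,0],[0.0,-0.005,0,0,0,0,0],[0.0,0,0,0,0,0,0]],
])

```text
time: 5.5
tool_pos: [0.5879, -0.1934, 0.1621]
tool_rot: [0.1, 0.729, 0.668, -0.11]
ft_force: [-0.3, 0.7, -0.7]
gripper_width: 0.0155
finger_force: 89.2
```

```bash
python3 look.py w3
```

```text
[(0.9, [147.3, 320.3])]
tool [[-0.0276 -0.0102 -0.0137]
 [ 0.0571 -0.0014 -0.0121]
 [ 0.1087  0.0075 -0.0101]]
[ 0.00243548 -0.00146903] [ 0.00960039 -0.01153503]
world [[ 0.5783 -0.2159  0.1404]
 [ 0.591  -0.1357  0.1566]
 [ 0.6036 -0.0865  0.1825]] tcp [ 0.5879 -0.1934  0.1621]
```

View pics/w3.png

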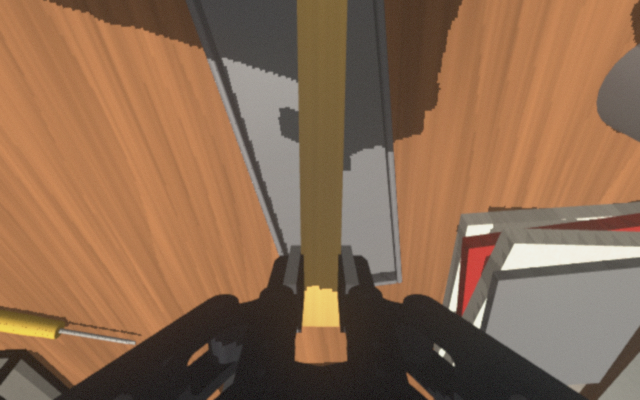

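The bar is fully out (tip at about row 325, col 320) and hangs over the tray. Next I'll level it, turn it to the tray's direction and move over the middle.

Run:
```python
from h import *
plan([.596,-.332,.06],frame([.097,-.995,0]),10)
```

```text
N 10 row [-0.0124, 0.0009, 0.0123] [-0.0029, 0.0297, -0.0179] t 5.6 tcp [ 0.5885 -0.1902  0.1611] w 0.015566037213208678 89.23912525177002 f [ 0.2  0.1 -1. ]
[[0.59, -0.21, 0.15], [0.59, -0.27, 0.12], [0.59, -0.32, 0.07]] [0.6, -0.33, 0.06]
```

Emit:
send_rows([
  [[0.0,-0.0124,0.0009,0.0123,-0.0029,0.0297,-0.0179],[0.0,-0.0124,0.0009,0.0123,-0.0029,0.0297,-0.0179],[0.0,-0.0124,0.0009,0.0123,-0.0029,0.0297,-0.0179],[0.0,-0.0124,0.0009,0.0123,-0.0029,0.0297,-0.0179],[0.0,-0.0124,0.0009,0.0123,-0.0029,0.0297,-0.0179],[0.0,-0.0124,0.0009,0.0123,-0.0029,0.0297,-0.0179],[0.0,-0.0124,0.0009,0.0123,-0.0029,0.0297,-0.0179],[0.0,-0.0124,0.0009,0.0123,-0.0029,0.0297,-0.0179],[0.0,-0.0124,0.0009,0.0123,-0.0029,0.0297,-0.0179],[0.0,-0.0124,0.0009,0.0123,-0.0029,0.0297,-0.0179],[0.0,0,0,0,0,0,0],[0.0,0,0,0,0,0,0]],
])

```text
time: 6.6
tool_pos: [0.5957, -0.3327, 0.0597]
tool_rot: [-0.0, 0.672, 0.74, -0.0]
ft_force: [0.3, 0.8, -1.1]
gripper_width: 0.0154
finger_force: 89.2
```

```bash
python3 look.py w4
python3 - <<'E'
from h import *
plan([.596,-.332,.011],frame([.097,-.995,0]),6)
im,d=env.get_image("top"); cv2.imwrite("pics/t4.png",im[:,:,::-1][120:320,300:560].repeat(3,0).repeat(3,1))
b=env.cut_out("top","brass_bar");P=world("top",d,b[0]["mask"]);P=P[np.abs(P[:,2]-np.median(P[:,2]))<.02]
print(cv2.minAreaRect((P[:,:2]*1000).astype(np.float32)),np.percentile(P,[1,50,99],axis=0).round(3))
E
```

```text
[(0.64, [146.9, 322.3])]
tool [[-0.0271 -0.0104 -0.0141]
 [ 0.0575 -0.0017 -0.0126]
 [ 0.1089  0.007  -0.0109]]
[ 0.00341417 -0.00193164] [ 0.00891205 -0.01305098]
world [[ 0.5765 -0.36    0.0706]
 [ 0.5891 -0.2756  0.0723]
 [ 0.6018 -0.2245  0.0738]] tcp [ 0.5957 -0.3327  0.0597]
N 6 row [-0.0002, -0.0002, 0.0083] [0.0002, -0.0001, 0.0002] t 6.7 tcp [ 0.5972 -0.3308  0.0609] w 0.015063575886239739 89.20434951782227 f [ 0.1  0.  -1.3]
[[0.6, -0.33, 0.05], [0.6, -0.33, 0.02]] [0.6, -0.33, 0.01]
((583.8407592773438, -206.4892578125), (18.464324951171875, 295.54364013671875), 5.357244491577148) [[ 0.563 -0.344  0.063]
 [ 0.583 -0.196  0.073]
 [ 0.602 -0.062  0.076]]
```

View pics/t4.png

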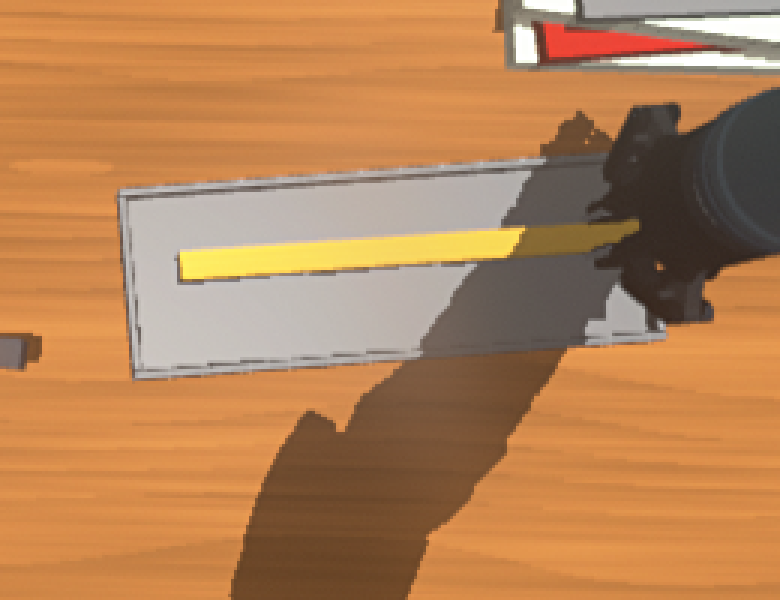

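The bar (crop row ~250, cols 180-640) lies parallel to the tray and central over it. I'll lower it and let go.

Emit:
send_rows([
  [[0.0,0,0,0.01,0,0,0],[0.0,0,0,0.01,0,0,0],[0.0,0,0,0.01,0,0,0],[0.0,0,0,0.01,0,0,0],[0.0,0,0,0.004,0,0,0],[0.0,0,0,0.004,0,0,0],[0.0,0,0,0,0,0,0],[0.0,0,0,0,0,0,0]],
])

```text
time: 7.47
tool_pos: [0.5963, -0.3333, 0.0129]
tool_rot: [0.001, 0.672, 0.74, 0.0]
ft_force: [-0.5, 0.2, -0.4]
gripper_width: 0.0153
finger_force: 89.2
```

Emit:
send_rows([
  [[0.0,0,0,0.002,0,0,0],[0.0,0,0,0.001,0,0,0],[0.04,0,0,0,0,0,0],[0.04,0,0,0,0,0,0],[0.04,0,0,0,0,0,0],[0.04,0,0,0,0,0,0],[0.04,0,0,-0.01,0,0,0],[0.04,0,0,-0.03,0,0,0],[0.04,0,0,-0.04,0,0,0],[0.04,0,0,-0.04,0,0,0],[0.04,0,0,-0.03,0,0,0],[0.04,0,0,0,0,0,0]],
])

```text
time: 8.47
tool_pos: [0.6, -0.3358, 0.1689]
tool_rot: [0.007, 0.672, 0.74, 0.002]
ft_force: [0.7, -0.8, 0.2]
gripper_width: 0.04
finger_force: 0.0
```

```bash
python3 look.py w5
python3 - <<'E'
from h import *
im,d=env.get_image("top")
for l in ["brass_bar","dark_bar"]:
    P=world("top",d,env.cut_out("top",l)[0]["mask"])
    print(l,cv2.minAreaRect((P[:,:2]*1000).astype(np.float32)),np.percentile(P,[1,50,99],axis=0).round(3))
s=env.read_state();print(s["time"],s["ft_force"],s["gripper_width"])
E
```

```text
[(0.56, [96.5, 317.4])]
tool [[-0.0221 -0.0158  0.1481]
 [ 0.0755 -0.0071  0.15  ]
 [ 0.1492  0.0018  0.152 ]]
[ 0.00405122 -0.00739178] [-0.0085155   0.15065298]
world [[ 0.5739 -0.3595  0.0164]
 [ 0.588  -0.2623  0.0182]
 [ 0.6028 -0.1891  0.02  ]] tcp [ 0.6    -0.3358  0.1689]
brass_bar ((584.4193725585938, -209.97589111328125), (22.42258071899414, 297.4197082519531), 4.68492317199707) [[ 0.564 -0.354  0.006]
 [ 0.583 -0.206  0.018]
 [ 0.602 -0.064  0.022]]
dark_bar ((523.165283203125, 179.4507598876953), (286.6184997558594, 25.044559478759766), 85.46851348876953) [[0.501 0.039 0.008]
 [0.517 0.119 0.085]
 [0.541 0.319 0.111]]
8.7167 [-0.06406276  1.33243777  0.65897877] 0.039962245029640096
```

View pics/w5.png

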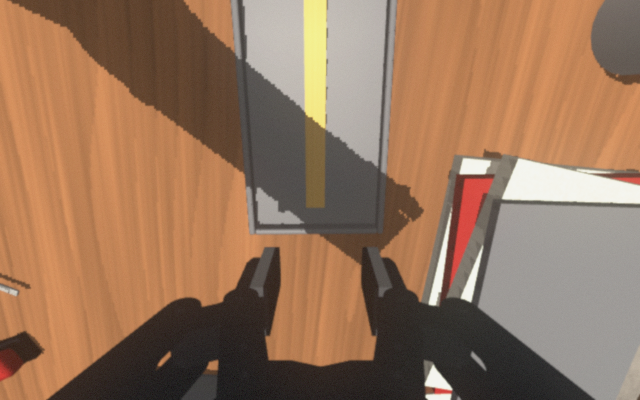

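The bar lies flat between the tray walls, with its near end at about row 207, col 315. Its top is at z≈0.018 and its centre is on the tray's centre. The dark bar hasn't moved and the gripper is clear, so I'll hand in.

```bash
python3 -c "
from station import env
print(env.finish_job())"
```

```text
the job is handed in; nothing more can be done
None
```

The brass bar was drawn out of the bin and now lies flat and lengthways on the centre of the packing tray, with the dark bar unmoved; I handed the job in at about 8.7 s, and no verdict was returned.

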